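# Snap the tube rack into the mixer's spring clips

### The arm

A 6-joint arm with a two-finger parallel gripper is mounted at the origin on the work surface. World frame = base frame: x ahead of the robot, y to its left, z up, the work surface at z = 0. Lengths are in m, angles in rad, forces in N, time in s.
With the tool pointing down it reaches from about 0.375 to 0.9 m from the base axis. Payload 3.1 kg.
Tool frame: the origin (TCP) lies on the front face of the gripper's body, between the roots of the fingers; the fingertips stand 73 mm ahead of it and the grasp point (between the pads) lies 54 mm ahead of it (manip.finger_overhang is the distance from the TCP to the fingertips, in m); z points along the fingers, y is the direction in which the jaws open and shut (so a half turn about z gives the same grasp; the last joint's range is limited). The gripper opens to 85 mm and grips with 20 to 120 N. Pads are 22 mm wide; open, the fingers measure 114 mm over their backs; the gripper's body (76 mm by 85 mm) begins 54 mm behind the grasp point. The pads swing forward as they close: fully open they stand 13 mm farther back than shut.
Start: joints at [-1.387, 0.527, 1.433, -0, 1.181, -0.178], TCP at [0.221, -0.585, 0.304] pointing down, gripper open.
Joint ranges: [-3.08, 3.08], [-0.75, 2.2], [0.22, 2.44], [-1.43, 4.57], [0, 2.65], [-2.85, 2.85]. Speed limits (rad/s): [2.79, 2.79, 3.14, 3.14, 3.14, 3.14].

### API

Orientations are given as a unit quaternion [x, y, z, w].
In Python, from station import manip gives the robot as it stands.
- The arm moves only by the tool apply_moves, never from a script. Its argument "increments" is a list that holds one entry, the list of rows, each a list of 4 numbers: the shift along the tool's x, y, z in m, then the turn about the tool's z in degrees. In form: [[[dx, dy, dz, spin], ...]]. A call has 1 to 5 rows; each row shifts and turns the pose as measured when the row begins, along the tool's axes as they then stand; what a row does not reach is not made up. A row lasts 1/10 s, in which the tool goes at most 50 mm and 8.59 degrees, less where a joint would pass 70% of its speed; a pose out of reach is approached as far as the arm can. A call with a gripper value outside its range is refused whole. "fingers" is the opening, from 0 (shut) to 1 (fully open), set as the call begins (left out, the last holds). The fingers move at their own pace and stop on an object; "newtons" is the grip in N (left out, the last holds). Time passes only in rows, so rows that do not move let the fingers close. It gives the time, the measured TCP pose, the force and the opening at its end, in the units of the state.
- manip.sense(): the state, without advancing time (a new reading comes with each control period).
- manip.snapshot(name): name is "scene" or "top"; returns (picture, depth): 480x640x3 uint8, red, green, blue; 480x640 float32, m along the optical axis (not along the pixel's ray), 0 where there is no reading.
- manip.camera_model(name): a dict with "mtx" (3x3 intrinsics, pixels), "R" (3x3) and "t" (3): a world point X has camera coordinates R X + t. Camera axes: x right, y down, z forward; pixel columns grow to the right and rows downward; lengths in m; the calibration is good to about 2 mm. A picture is of the moment at which its call begins. camera_model takes no time and is no camera call.
- manip.sign_off(): hands the job in, once; it reports no verdict.
The state is a dict: "t": time; "q": joint angles; "qd": joint speeds; "tau": joint torques, N m; "tcp_pos": TCP position; "tool_rot": TCP orientation; "force": force on the tool from outside, world axes, zero at the start; "ft_torque": the same for the moment, N m; "finger_gap": opening from 0.0 (shut) to 1.0 (fully open).
Only numpy, scipy, OpenCV 4.12 (cv2) and the standard library are available. Lean on these libraries where they do the work, as an engineer would, in place of code of your own. Each camera call takes 0.05 s, during which the arm holds its last target.

### The job

Push the red lock arm of the tube mixer aside, fully clear of the bay. Then bring over the black rack of purple-capped tubes with the blue handle, keeping it upright, stand it level on top of the two spring clips of the bay, let go of it so that it rests there, and only then press it down until it sits on the bay floor and both clips have snapped over its foot. Leave the lock arm aside and do not shift or tip the other things on the bench.

Things in the scene. Friction and masses are not known exactly. Their poses are not given: they have to be found in the camera images.
- mixer: White laboratory tube mixer, fixed on the bench, housing 210 (x) x 250 (y) x 50 mm high, control panel on its -x face, aluminium platform on top with the bay for the rack. Origin: centre of its underside, on the bench; z up. It stands turned by up to 0.35 rad, on the left or the right.
- bay (a point): Centre of the bay floor, 80 mm above the bench, axes as the mixer. The rack fits with its long axis along y, either way round. Two grey guide fences along y, inner faces at x = +-25 mm, 90 mm long, are upright to 34 mm above the floor, then flare outwards to 46 mm. A spring clip stands at each y end.
- clip_left (a joint): Steel spring clip at the +y end of the bay, rad: 0 at rest, grows as it is spread outwards (about 0.08 as the rack passes). Leaf 36 mm wide, hinged 23 mm under the bay floor, flared lip up to 44 mm above the floor. About 4 N starts to spread it, 6.5 N at 4 mm. Some 6 to 14 N downwards on the rack resting on the clips snaps it in.
- clip_right (a joint): The same clip at the -y end of the bay, 0 at rest, grows as it is spread outwards.
- lock_arm (a joint): Red lock arm on an upright post, rad: 0 = pointing along the mixer's +x across the bay, grows as it swings counter-clockwise seen from above, towards the mixer's +y; stop at 1.65. Starts at 0 to 0.6, barring the bay; clear of it above 1.3. Bar 14 mm wide, 12 mm thick, mid-height 65 mm above the bay floor. It stays where it is left; about 0.6 N at the peg moves it.
- lock_pivot (a point): Axis of the lock arm, at the mixer's x = -80 mm, y = -20 mm, at the arm's mid-height (145 mm above the bench).
- lock_peg (a point): Top of the round red peg (14 mm diameter) standing on the lock arm, 115 mm from the pivot axis; the peg rises 36 mm above the bar's top face. Push it sideways to swing the arm.
- rack: Black tube rack, four purple-capped tubes, blue handle, about 0.38 kg. Origin: centre of the underside; y the long axis, x the short, z up. Foot 150 (y) x 46 (x) x 22 mm high; body 140 x 42 mm up to 55 mm; cap tops at 77 mm, at y = +-36 and +-55 mm. Handle: block 22 (x) x 44 (y) mm in the middle, from 55 to 100 mm height; grip it across x. Same after half a turn.
- handle_top (a point): Centre of the top face of the rack's handle, 100 mm above the rack's underside.
- foot_end (a point): Middle of the rack foot's +y end, at the upper edge of the chamfer, 12 mm above the underside. Both y ends are chamfered below this, so that the underside is 134 mm long. Above the 22 mm high foot the body steps in by 5 mm at each end; there the clip noses snap in.
- nose (a point): Centre of the left clip's round nose, 5 mm radius, 34 mm long: 29 mm above the bay floor and 76 mm from the bay centre (the other clip mirrors it). Set down on the two noses, the rack rests on its chamfers with its underside about 24 mm above the bay floor.
- reagent_bottle: White bottle with blue cap, 60 mm diameter, 170 mm tall; stands 100 to 125 mm from the rack on its +x side. Leave alone. Origin: centre of the underside.
- red_stand: White tube stand with four red-capped tubes, 40 (x) x 110 (y) x 84 mm tall; stands 115 to 135 mm from the rack on its -x side. Leave alone. Origin: centre of the underside.
- glove_carton: Blue and white carton, 100 (x) x 200 (y) x 75 mm, beyond the mixer. Leave alone. Origin: centre of the underside.
- sample_pot: Clear pot with yellow cap, 56 mm diameter, 65 mm tall, in front of the mixer's panel. Leave alone. Origin: centre of the underside.

How it is judged:
On the way, in this order (a step that is already met when the one before it is completed fails the run):
1. the lock arm is swung clear of the bay (beyond 1.3 rad) (value of joint lock_arm above 1.3 rad), for 0.2 s.
2. the rack rests level on top of the two clips, in line with the bay, not touched by the gripper (horizontal distance between rack and bay below 0.006 m and angle between the y axis of rack and the y axis of bay, either way round below 0.06 rad and angle between rack's own z axis and vertical below 0.08 rad and z of rack in the frame of bay between 0.014 and 0.03 m and contact force between rack and the fingers below 0.1 N and contact force between rack and the arm below 0.1 N and contact force between rack and mixer above 1 N and linear speed of rack below 0.02 m/s), for 0.2 s.
3. the rack is pressed down and both clips have snapped over its foot (horizontal distance between rack and bay below 0.006 m and angle between the y axis of rack and the y axis of bay, either way round below 0.06 rad and angle between rack's own z axis and vertical below 0.08 rad and z of rack in the frame of bay below 0.003 m and value of joint each of clip_left, clip_right below 0.02 rad), for 0.1 s.
At the end, for the whole second after the job is handed in: The rack stands released and at rest on the bay floor (within 3 mm in height, 6 mm sideways, 0.06 rad in line with the bay, upright within 0.08 rad), both clips are closed over its foot (below 0.02 rad), and the lock arm is clear of the bay (above 1.3 rad) (all of step 3 and value of joint lock_arm above 1.3 rad and linear speed of rack below 0.01 m/s and contact force between rack and the fingers below 0.1 N); the robot touches nothing.
It fails at once if the rack is tipped by more than 0.5 rad (angle between rack's own z axis and vertical above 0.5 rad).
It fails at once if the reagent bottle is shifted by more than 20 mm or tipped (distance of reagent_bottle from where it was at the start of the episode above 0.02 m or angle between reagent_bottle's own z axis and vertical above 0.3 rad).
It fails at once if the red-capped tube stand is shifted by more than 20 mm or tipped (distance of red_stand from where it was at the start of the episode above 0.02 m or angle between red_stand's own z axis and vertical above 0.3 rad).
It fails at once if the glove carton is shifted by more than 20 mm or tipped (distance of glove_carton from where it was at the start of the episode above 0.02 m or angle between glove_carton's own z axis and vertical above 0.3 rad).
It fails at once if the sample pot is shifted by more than 20 mm or tipped (distance of sample_pot from where it was at the start of the episode above 0.02 m or angle between sample_pot's own z axis and vertical above 0.3 rad).
It also fails if it takes over 64 s, if anything falls off the work surface, if the arm or the gripper's body presses on something with over 40 N, if the wrist force passes 120 N, or if a joint passes its speed limit or range.

## Working session

There is one attempt and no reset: what is moved stays moved. The work goes in short steps, Python scripts to look and compute and a tool call to move; the robot and the scene stay as the last step left them, time stands still between calls to the robot, and variables do not carry over. Pictures are saved under pics/ and viewed, and the job is handed in when it is done.

Besides the shell and the picture viewer there is one more tool, called after "Request:" by a JSON object that holds its "op" and its "data". apply_moves: Moves the arm, as the interface text tells. Its arguments: {"type":"object","properties":{"increments":{"type":"array","items":{"type":"array","items":{"type":"array","items":{"type":"number"}}}},"fingers":{"type":"number"},"newtons":{"type":"number"}},"required":["increments"]}

```bash
ls; mkdir -p pics
python3 - <<'E'
from station import manip
import cv2,numpy as np
s=manip.sense();print({k:np.round(v,3) for k,v in s.items()},manip.finger_overhang)
for n in("scene","top"):
    p,d=manip.snapshot(n);cv2.imwrite(f"pics/{n}0.png",p[:,:,::-1]);np.savez(f"pics/{n}0.npz",p=p,d=d)
    c=manip.camera_model(n);print(n,{k:np.round(v,3).tolist() for k,v in c.items()}, -c["R"].T@c["t"])
E
```

```text
pics
{'t': np.float64(0.0), 'q': array([-1.387,  0.528,  1.434, -0.   ,  1.181, -0.178]), 'qd': array([ 0.001,  0.001, -0.   ,  0.001,  0.001, -0.   ]), 'tau': array([-2.0000e-03, -4.4236e+01, -1.7802e+01, -0.0000e+00,  8.0000e-03,
       -0.0000e+00]), 'tcp_pos': array([ 0.221, -0.584,  0.303]), 'tool_rot': array([ 0.984,  0.18 , -0.   , -0.001]), 'force': array([ 0.016, -0.617,  0.124]), 'ft_torque': array([-0.004,  0.019,  0.022]), 'finger_gap': np.float64(1.001)} 0.0726
scene {'mtx': [[530.246, 0.0, 320.968], [0.0, 530.246, 252.403], [0.0, 0.0, 1.0]], 'R': [[-0.471, 0.882, 0.023], [0.563, 0.32, -0.762], [-0.679, -0.346, -0.648]], 't': [0.244, -0.213, 1.458]} [1.22513494 0.35691081 0.77638993]
top {'mtx': [[617.933, 0.0, 315.969], [0.0, 617.933, 234.675], [0.0, 0.0, 1.0]], 'R': [[-0.023, -1.0, 0.001], [-0.993, 0.022, -0.119], [0.119, -0.004, -0.993]], 't': [0.012, 0.563, 1.483]} [0.38277188 0.0053591  1.53944004]
```

View pics/scene0.png

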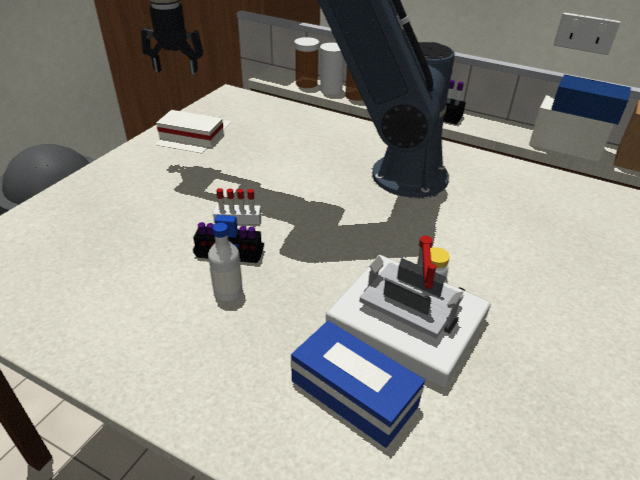

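View pics/top0.png

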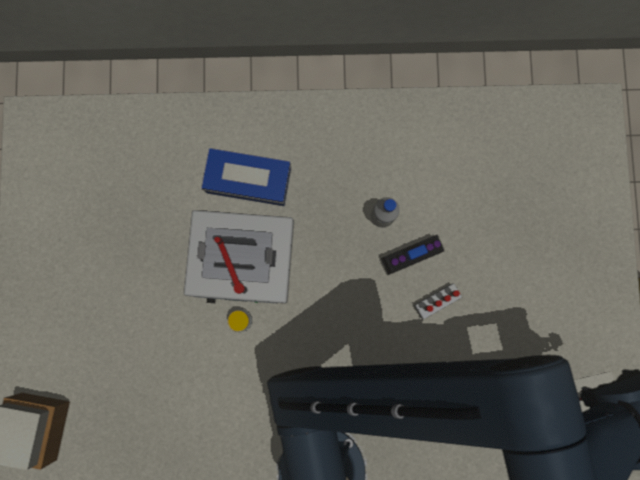

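```bash
cat > h.py <<'E'
import numpy as np,cv2
from station import manip
def cast(n,uv,z):
    c=manip.camera_model(n);uv=np.atleast_2d(np.array(uv,float))
    d=(np.linalg.inv(c["mtx"])@np.c_[uv,np.ones(len(uv))].T).T@c["R"]
    o=-c["R"].T@c["t"];return o+d*((z-o[2])/d[:,2])[:,None]
def proj(n,X):
    c=manip.camera_model(n);x=(c["R"]@np.atleast_2d(X).T).T+c["t"];x=x@c["mtx"].T;return x[:,:2]/x[:,2:]
def pts(n,d):
    c=manip.camera_model(n);v,u=np.mgrid[:480,:640];m=np.linalg.inv(c["mtx"])
    r=np.stack([u,v,np.ones_like(u)],-1)@m.T*d[...,None];return (r-c["t"])@c["R"]
def load(f): z=np.load(f);return z["p"],z["d"]
def hsv(p): return cv2.cvtColor(p,cv2.COLOR_RGB2HSV)
E
python3 - <<'E'
from h import *
for n,(u,v,w,h) in dict(top=(180,140,290,190),scene=(180,180,330,260)).items():
    p,d=load(f"pics/{n}0.npz");
    c=cv2.resize(p[v:v+h,u:u+w],None,fx=800/w if n=="top" else 2.3,fy=800/w if n=="top" else 2.3,interpolation=cv2.INTER_CUBIC)
    cv2.imwrite(f"pics/{n}0c.png",c[:,:,::-1])
p,d=load("pics/top0.npz");P=pts("top",d)
for u,v in [(217,239),(228,265),(240,289),(235,243),(235,256),(270,256),(202,250),(280,290),(200,215),(418,252),(250,175),(330,200),(389,205)]:print((u,v),P[v,u].round(3),p[v,u])
H=hsv(p)
def rep(name,m,z):
    nl,l,s,c=cv2.connectedComponentsWithStats(m.astype(np.uint8))
    for i in range(1,nl):
        if s[i,4]>8: print(name,c[i].round(1),s[i],cast("top",c[i],z)[0].round(4), 'depth z',np.median(P[l==i][:,2]).round(3))
h,s,v=H[...,0],H[...,1],H[...,2]
rep("purple",(h>125)&(h<165)&(s>90)&(v>50),.077)
rep("blue",(h>100)&(h<125)&(s>130)&(v>60),.1)
rep("red",((h<6)|(h>174))&(s>150)&(v>70),.151)
rep("yellow",(h>20)&(h<32)&(s>200)&(v>70),.065)
E
```

```text
(217, 239) [0.54  0.218 0.186] [115  31  29]
(228, 265) [0.485 0.2   0.148] [112  30  29]
(240, 289) [0.43  0.173 0.153] [115  34  31]
(235, 243) [0.54  0.191 0.094] [51 52 54]
(235, 256) [0.511 0.193 0.076] [112 113 116]
(270, 256) [0.505 0.107 0.122] [75 74 74]
(202, 250) [0.523 0.265 0.112] [86 86 85]
(280, 290) [0.429 0.089 0.051] [142 143 140]
(200, 215) [0.616 0.282 0.043] [135 135 132]
(418, 252) [ 0.508 -0.237  0.103] [ 35  65 123]
(250, 175) [0.706 0.156 0.075] [142 141 131]
(330, 200) [ 0.654 -0.038 -0.001] [123 122 111]
(389, 205) [ 0.609 -0.165  0.173] [ 34  64 120]
purple [433.  245.4] [426 241  15  10  81] [ 0.5254 -0.2779  0.077 ] depth z 0.076
purple [398.4 259.8] [392 255  14  11  84] [ 0.493  -0.1942  0.077 ] depth z 0.075
blue [245.8 175. ] [ 203  149   86   52 2351] [0.701  0.1632 0.1   ] depth z 0.074
blue [389.5 204.9] [384 200  12  11 105] [ 0.6215 -0.1751  0.1   ] depth z 0.169
blue [417.3 251.7] [408 245  20  15 183] [ 0.5094 -0.2361  0.1   ] depth z 0.099
red [217.3 239.3] [215 237   6   6  26] [0.543  0.2233 0.151 ] depth z 0.186
red [231.2 269.8] [219 242  25  51 274] [0.4735 0.1925 0.151 ] depth z 0.15
red [455.6 293.1] [453 291   6   5  25] [ 0.41   -0.3092  0.151 ] depth z 0.084
red [447.  297.9] [444 296   6   5  23] [ 0.3996 -0.2895  0.151 ] depth z 0.083
red [438.1 302.9] [436 301   5   5  22] [ 0.389  -0.2691  0.151 ] depth z 0.084
red [429.1 308.1] [427 306   5   5  22] [ 0.378  -0.2485  0.151 ] depth z 0.084
yellow [237.9 320.3] [229 311  19  20 297] [0.3594 0.1889 0.065 ] depth z 0.065
```

View pics/top0c.png

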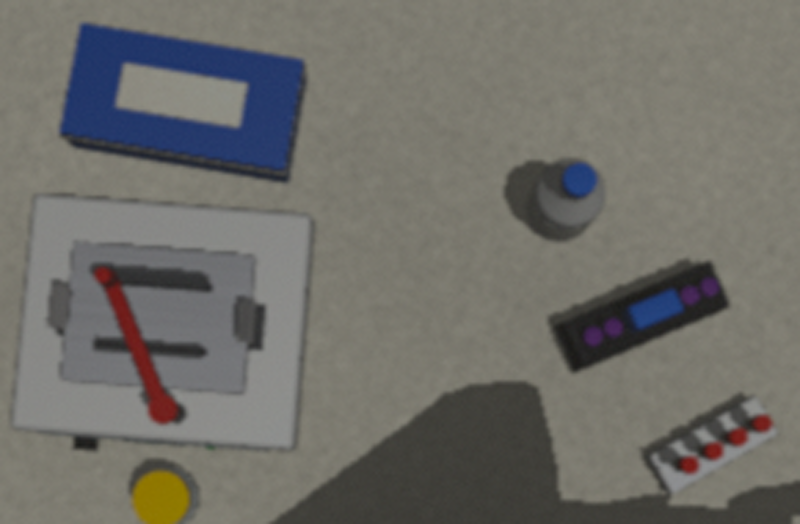

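View pics/scene0c.png

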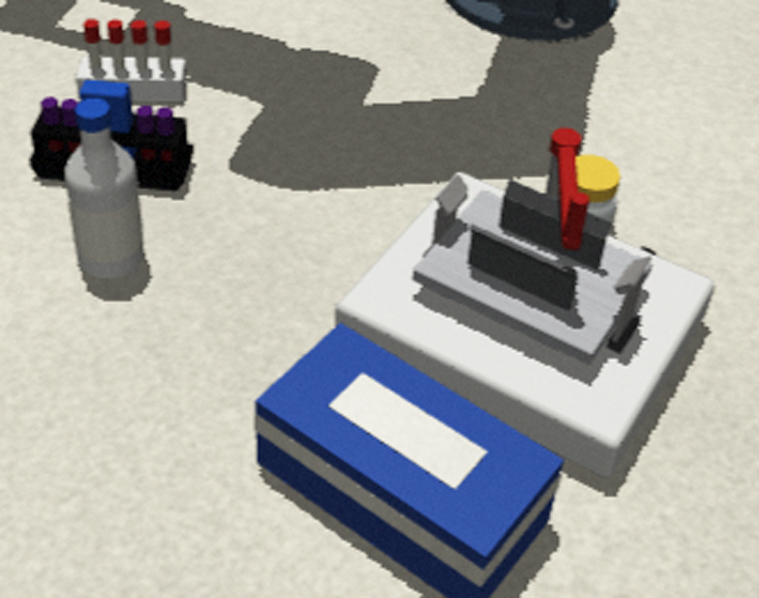

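Run:
```python
from h import *
p,d=load("pics/top0.npz");P=pts("top",d);H=hsv(p)
reg=np.zeros((480,640),bool);reg[205:308,175:300]=1
h,s,v=[H[...,i].astype(int) for i in range(3)]
print(p[225,180],p[225,200],p[290,200],p[302,200],p[250,298])
# neutral-colour housing mask
for thr in (.040,.046):
    m=reg&(P[...,2]>thr)&(P[...,2]<.06)
    m=cv2.morphologyEx(m.astype(np.uint8),cv2.MORPH_OPEN,np.ones((3,3)))
    c=max(cv2.findContours(m,0,2)[0],key=cv2.contourArea);X=cast("top",c[:,0],.05)[:,:2]
    r=cv2.minAreaRect(X.astype(np.float32)*1000);print("housing z>",thr,r)
# platform
m=reg&(P[...,2]>.068)&(P[...,2]<.084);m=cv2.morphologyEx(m.astype(np.uint8),cv2.MORPH_OPEN,np.ones((3,3)))
print("plat z",np.median(P[m>0][:,2]))
c=max(cv2.findContours(m,0,2)[0],key=cv2.contourArea);X=cast("top",c[:,0],.08)[:,:2]
print("plat",cv2.minAreaRect(X.astype(np.float32)*1000))
# high points by z slices, clips
for a,b in((.1,.13),):
    red=((h<8)|(h>172))&(s>120)
    m=reg&(P[...,2]>a)&(P[...,2]<b)&~red
    nl,l,st,ce=cv2.connectedComponentsWithStats(m.astype(np.uint8))
    for i in range(1,nl):
        if st[i,4]>10: q=P[l==i];print("clip/fence",ce[i].round(1),st[i,4],q.mean(0).round(4),cv2.minAreaRect((q[:,:2]*1000).astype(np.float32)), np.percentile(q[:,2],[5,95]).round(3))
```

```text
[126 123 113] [137 137 134] [137 138 135] [125 122 111] [124 122 112]
housing z> 0.04 ((513.0087890625, 189.00985717773438), (249.29229736328125, 210.45620727539062), 84.37781524658203)
housing z> 0.046 ((461.3074951171875, 254.66131591796875), (118.34759521484375, 83.50553131103516), 83.83406829833984)
plat z 0.07911420560034906
plat ((511.189697265625, 164.62283325195312), (108.15638732910156, 120.08802032470703), 85.13539123535156)
clip/fence [238.  240.3] 186 [0.5433 0.1804 0.1196] ((543.839111328125, 182.8506622314453), (82.56682586669922, 11.633780479431152), 84.54299926757812) [0.106 0.128]
clip/fence [200.5 250.5] 113 [0.5218 0.2676 0.1171] ((522.224365234375, 267.887451171875), (14.827329635620117, 36.410037994384766), 82.81315612792969) [0.108 0.125]
clip/fence [268.1 255.6] 94 [0.5063 0.1115 0.118 ] ((506.66802978515625, 111.550537109375), (14.335892677307129, 36.1008415222168), 81.30696868896484) [0.109 0.125]
clip/fence [219.4 265. ] 52 [0.487  0.2233 0.1219] ((487.2247619628906, 222.25491333007812), (30.420034408569336, 10.102656364440918), 86.74774169921875) [0.114 0.127]
clip/fence [242.7 266.6] 84 [0.4821 0.17   0.121 ] ((482.3424377441406, 171.90687561035156), (48.134010314941406, 10.194912910461426), 83.59429168701172) [0.111 0.129]
```

```bash
cat >> h.py <<'E'
def pose():
    s=manip.sense();x,y,z,w=s["tool_rot"]
    from scipy.spatial.transform import Rotation as R
    M=R.from_quat(s["tool_rot"]).as_matrix();return s,M
def plan(tgt,ang=None,step=.045,dang=8,start=None):
    """rows to move TCP to tgt (world) with tool-y world angle ang deg"""
    s,M=pose()
    p=np.array(s["tcp_pos"]);a=np.degrees(np.arctan2(M[1,1],M[0,1]))
    print("t",round(float(s["t"]),2),"tcp",p.round(4),"toolY",round(a,2),"tilt",np.degrees(np.arccos(-M[2,2])).round(2),"F",np.round(s["force"],1),"gap",round(float(s["finger_gap"]),3),"q6",round(float(s["q"][5]),2))
    da=0 if ang is None else (ang-a+180)%360-180
    D=np.array(tgt)-p;n=max(1,int(np.ceil(max(np.linalg.norm(D)/step,abs(da)/dang))))
    rows=[]
    for i in range(n):
        b=np.radians(a+da*i/n);y=np.array([np.cos(b),np.sin(b),0]);x=np.array([-np.sin(b),np.cos(b),0])
        d=D/n;rows.append([round(d@x,4),round(d@y,4),round(-d[2],4),round(-da/n,2)])
    for i in range(0,n,5):print(str(rows[i:i+5]).replace(" ",""))
E
python3 -c "
from h import *
plan([.55,.19,.304],-30)"
```

```text
t 0.1 tcp [ 0.2212 -0.584   0.303 ] toolY -69.27 tilt 0.12 F [ 0.8 -0.3 -0.3] gap 0.998 q6 -0.18
[[np.float64(0.0306),np.float64(-0.032),np.float64(-0.0001),np.float64(-2.07)],[np.float64(0.0317),np.float64(-0.0308),np.float64(-0.0001),np.float64(-2.07)],[np.float64(0.0328),np.float64(-0.0297),np.float64(-0.0001),np.float64(-2.07)],[np.float64(0.0339),np.float64(-0.0285),np.float64(-0.0001),np.float64(-2.07)],[np.float64(0.0349),np.float64(-0.0272),np.float64(-0.0001),np.float64(-2.07)]]
[[np.float64(0.0358),np.float64(-0.026),np.float64(-0.0001),np.float64(-2.07)],[np.float64(0.0368),np.float64(-0.0247),np.float64(-0.0001),np.float64(-2.07)],[np.float64(0.0376),np.float64(-0.0233),np.float64(-0.0001),np.float64(-2.07)],[np.float64(0.0384),np.float64(-0.0219),np.float64(-0.0001),np.float64(-2.07)],[np.float64(0.0392),np.float64(-0.0205),np.float64(-0.0001),np.float64(-2.07)]]
[[np.float64(0.0399),np.float64(-0.0191),np.float64(-0.0001),np.float64(-2.07)],[np.float64(0.0406),np.float64(-0.0177),np.float64(-0.0001),np.float64(-2.07)],[np.float64(0.0412),np.float64(-0.0162),np.float64(-0.0001),np.float64(-2.07)],[np.float64(0.0418),np.float64(-0.0147),np.float64(-0.0001),np.float64(-2.07)],[np.float64(0.0423),np.float64(-0.0132),np.float64(-0.0001),np.float64(-2.07)]]
[[np.float64(0.0427),np.float64(-0.0116),np.float64(-0.0001),np.float64(-2.07)],[np.float64(0.0431),np.float64(-0.0101),np.float64(-0.0001),np.float64(-2.07)],[np.float64(0.0434),np.float64(-0.0085),np.float64(-0.0001),np.float64(-2.07)],[np.float64(0.0437),np.float64(-0.007),np.float64(-0.0001),np.float64(-2.07)]]
```

Request:
{"op": "apply_moves", "data": {"increments": [[[0.03,-0.032,0,-2],[0.032,-0.031,0,-2],[0.033,-0.03,0,-2],[0.034,-0.029,0,-2],[0.035,-0.027,0,-2]]], "fingers": 0}}

```text
t: 0.6
tcp_pos: [0.3073, -0.3789, 0.3]
tool_rot: [0.965, 0.264, -0.0, -0.0]
force: [0.8, -1.0, 0.3]
finger_gap: 0.143
```

```bash
sed -i 's/rows.append(\[round(d@x,4),round(d@y,4),round(-d\[2\],4),round(-da\/n,2)\])/rows.append([round(float(k),q) for k,q in ((d@x,3 if step>.01 else 4),(d@y,3 if step>.01 else 4),(-d[2],3 if step>.01 else 4),(-da\/n,1))])/' h.py; python3 -c "
from h import *
plan([.55,.19,.304],-30)"
```

```text
t 0.6 tcp [ 0.3073 -0.3789  0.3   ] toolY -59.43 tilt 0.05 F [ 0.8 -1.   0.3] gap 0.143 q6 -0.08
[[0.036,-0.026,-0.0,-2.1],[0.037,-0.025,-0.0,-2.1],[0.037,-0.023,-0.0,-2.1],[0.038,-0.022,-0.0,-2.1],[0.039,-0.021,-0.0,-2.1]]
[[0.04,-0.019,-0.0,-2.1],[0.04,-0.018,-0.0,-2.1],[0.041,-0.016,-0.0,-2.1],[0.042,-0.015,-0.0,-2.1],[0.042,-0.013,-0.0,-2.1]]
[[0.043,-0.012,-0.0,-2.1],[0.043,-0.01,-0.0,-2.1],[0.043,-0.009,-0.0,-2.1],[0.044,-0.007,-0.0,-2.1]]
```

Tracks well.

Request:
{"op": "apply_moves", "data": {"increments": [[[0.036,-0.026,0,-2.1],[0.037,-0.025,0,-2.1],[0.037,-0.023,0,-2.1],[0.038,-0.022,0,-2.1],[0.039,-0.021,0,-2.1]]]}}

```text
t: 1.1
tcp_pos: [0.3952, -0.1666, 0.2993]
tool_rot: [0.936, 0.353, -0.0, -0.001]
force: [0.4, -0.2, -0.3]
finger_gap: 0.003
```

Request:
{"op": "apply_moves", "data": {"increments": [[[0.04,-0.019,0,-2.1],[0.04,-0.018,0,-2.1],[0.041,-0.016,0,-2.1],[0.042,-0.015,0,-2.1],[0.042,-0.013,0,-2.1]]]}}

```text
t: 1.6
tcp_pos: [0.4817, 0.0464, 0.2991]
tool_rot: [0.898, 0.44, -0.001, -0.002]
force: [1.1, -1.1, 0.9]
finger_gap: 0.002
```

```bash
python3 -c "
from h import *
plan([.552,.186,.304],-30)
p,d=manip.snapshot('scene');cv2.imwrite('pics/s1.png',p[:,:,::-1])"
```

```text
t 1.6 tcp [0.4817 0.0464 0.2991] toolY -37.75 tilt 0.2 F [ 1.1 -1.1  0.9] gap 0.002 q6 0.52
[[0.038,-0.007,-0.001,-1.9],[0.039,-0.006,-0.001,-1.9],[0.039,-0.005,-0.001,-1.9],[0.039,-0.004,-0.001,-1.9]]
```

View pics/s1.png

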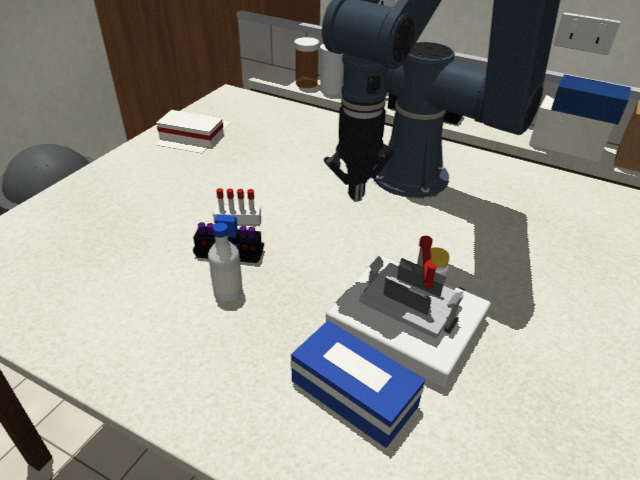

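Request:
{"op": "apply_moves", "data": {"increments": [[[0.038,-0.007,0,-1.9],[0.039,-0.006,0,-1.9],[0.039,-0.005,0.01,-1.9],[0.039,-0.004,0.015,-1.9],[0,0,0.03,0]]]}}

```text
t: 2.15
tcp_pos: [0.5584, 0.2009, 0.2468]
tool_rot: [0.863, 0.505, 0.007, -0.001]
force: [-1.1, -0.8, -0.2]
finger_gap: -0.002
```

```bash
python3 -c "
from h import *
plan([.552,.186,.238],-30,.03)
p,d=manip.snapshot('scene');cv2.imwrite('pics/s2.png',cv2.resize(p[180:400,300:520,::-1],None,fx=2.5,fy=2.5))
p,d=manip.snapshot('top');cv2.imwrite('pics/t2.png',cv2.resize(p[180:340,160:360,::-1],None,fx=3,fy=3))
"
```

```text
t 2.15 tcp [0.5584 0.2009 0.2468] toolY -29.33 tilt 0.82 F [-1.1 -0.8 -0.2] gap -0.002 q6 0.66
[[-0.016,0.002,0.009,0.7]]
```

View pics/s2.png

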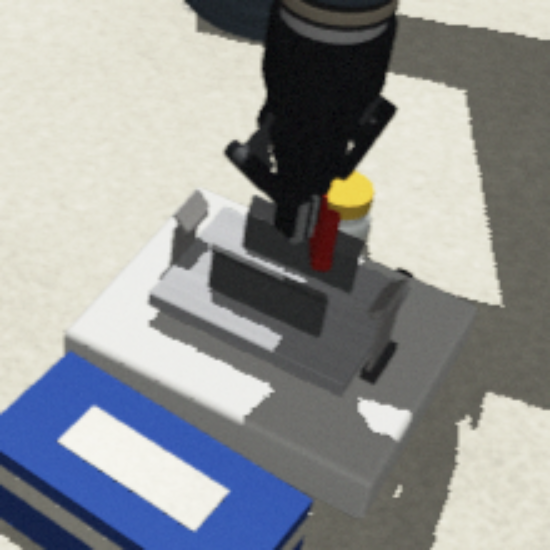

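```bash
cat >> h.py <<'E'
def arc(piv,r,phis,z):
    s,M=pose();p=np.array(s["tcp_pos"]);print(s["t"],p.round(4),np.round(s["force"],1), "phi",np.degrees(np.arctan2(p[1]-piv[1],p[0]-piv[0])).round(1),"r",np.hypot(*(p[:2]-piv)).round(4))
    P=[p]+[np.array([piv[0]+r*np.cos(np.radians(f)),piv[1]+r*np.sin(np.radians(f)),z]) for f in phis]
    print([[round(float(k),3) for k in M.T@(b-a)]+[0] for a,b in zip(P,P[1:])])
E
python3 -c "
from h import *
arc([.4319,.1773],.118,[11,18,25,32,39],.238)"
```

```text
2.25 [0.5525 0.1974 0.2415] [-1.1 -0.9  0.1] phi 9.5 r 0.1223
[[-0.0, -0.005, 0.004, 0], [0.01, -0.01, 0.0, 0], [0.009, -0.011, 0.0, 0], [0.008, -0.012, 0.0, 0], [0.006, -0.013, 0.0, 0]]
```

Request:
{"op": "apply_moves", "data": {"increments": [[[0,-0.005,0.004,0],[0.01,-0.01,0,0],[0.009,-0.011,0,0],[0.008,-0.012,0,0],[0.006,-0.013,0,0]]]}}

```text
t: 2.75
tcp_pos: [0.5193, 0.2494, 0.2387]
tool_rot: [0.865, 0.502, -0.007, -0.004]
force: [-0.1, -1.3, -0.2]
finger_gap: -0.0
```

```bash
python3 -c "
from h import *
arc([.4319,.1773],.118,[42,48,54,60,66],.238)"
```

```text
2.75 [0.5193 0.2494 0.2387] [-0.1 -1.3 -0.2] phi 39.5 r 0.1133
[[0.006, -0.003, 0.001, 0], [0.003, -0.012, 0.0, 0], [0.002, -0.012, 0.0, 0], [0.001, -0.012, 0.0, 0], [-0.001, -0.012, 0.0, 0]]
```

Request:
{"op": "apply_moves", "data": {"increments": [[[0.006,-0.003,0.001,0],[0.003,-0.012,0,0],[0.002,-0.012,0,0],[0.001,-0.012,0,0],[-0.001,-0.012,0,0]]]}}

```text
t: 3.25
tcp_pos: [0.4808, 0.2906, 0.2417]
tool_rot: [0.865, 0.502, 0.0, -0.003]
force: [0.1, 0.2, -0.1]
finger_gap: 0.003
```

```bash
python3 -c "
from h import *
arc([.4319,.1773],.118,[69,72,74,76,78],.238)
p,d=manip.snapshot('scene');cv2.imwrite('pics/s3.png',cv2.resize(p[180:400,300:520,::-1],None,fx=2.5,fy=2.5))
"
```

```text
3.25 [0.4808 0.2906 0.2417] [ 0.1  0.2 -0.1] phi 66.6 r 0.1234
[[-0.006, -0.004, 0.004, 0], [-0.001, -0.006, 0.0, 0], [-0.001, -0.004, 0.0, 0], [-0.001, -0.004, 0.0, 0], [-0.001, -0.004, 0.0, 0]]
```

View pics/s3.png

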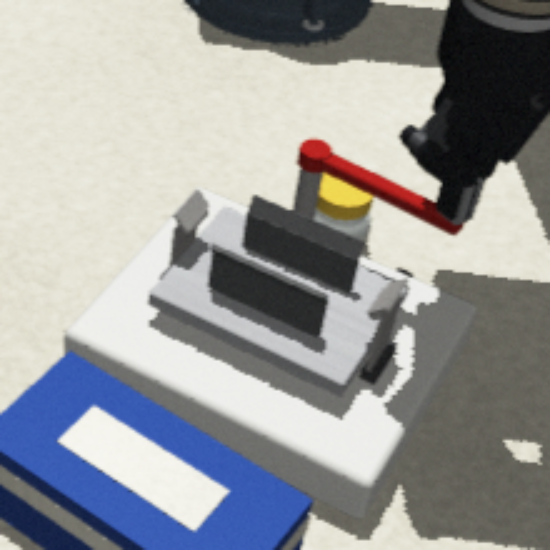

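```bash
python3 -c "
from h import *
a,b=cast('scene',[[425.2,241.5],[481.5,271]],.151);print(a,b,np.arctan2(*(b-a)[1::-1])+.099)"
```

```text
[0.44447973 0.17857513 0.151     ] [0.47379408 0.29370272 0.151     ] 1.4204695753107661
```

Request:
{"op": "apply_moves", "data": {"increments": [[[-0.006,-0.004,0.004,0],[-0.001,-0.006,0,0],[-0.001,-0.004,0,0],[-0.001,-0.004,0,0]]]}}

```text
t: 3.7
tcp_pos: [0.4589, 0.2919, 0.238]
tool_rot: [0.864, 0.503, 0.002, -0.002]
force: [9.3, -6.2, -2.5]
finger_gap: 0.001
```

```bash
python3 -c "
from h import *
arc([.4319,.1773],.118,[76,77,78,79],.238)
p,d=manip.snapshot('scene');cv2.imwrite('pics/s4.png',cv2.resize(p[180:400,300:520,::-1],None,fx=2.5,fy=2.5))
"
```

```text
3.7 [0.4589 0.2919 0.238 ] [ 9.3 -6.2 -2.5] phi 76.8 r 0.1178
[[0.001, 0.001, -0.0, 0], [-0.001, -0.002, -0.0, 0], [-0.001, -0.002, -0.0, 0], [-0.001, -0.002, -0.0, 0]]
```

View pics/s4.png

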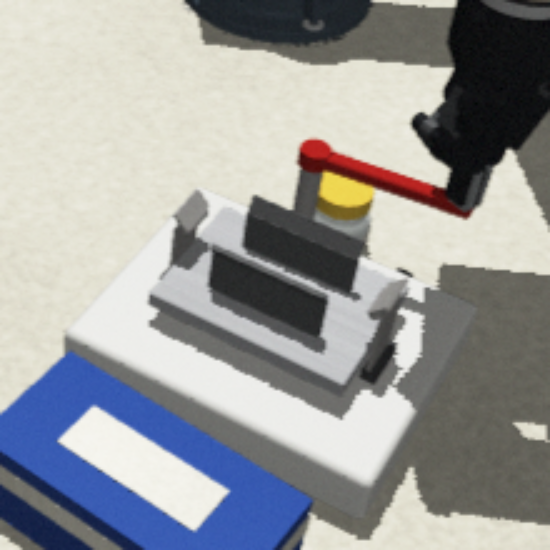

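Request:
{"op": "apply_moves", "data": {"increments": [[[0,0.015,0,0],[0,0.02,-0.01,0],[0,0.01,-0.04,0],[-0.02,0.01,-0.03,0]]], "fingers": 0.6}}

```text
t: 4.15
tcp_pos: [0.4977, 0.2453, 0.3152]
tool_rot: [0.864, 0.503, -0.004, -0.004]
force: [0.8, -0.7, -0.9]
finger_gap: 0.601
```

```bash
python3 -c "
from h import *
p,d=manip.snapshot('scene');cv2.imwrite('pics/s5.png',cv2.resize(p[180:400,300:520,::-1],None,fx=2.5,fy=2.5))
plan([.509,-.236,.30],21.2)
"
```

```text
t 4.2 tcp [0.4986 0.2421 0.3193] toolY -29.63 tilt 0.28 F [-0.  -1.8  2.3] gap 0.6 q6 0.77
[[-0.037,0.022,0.002,-4.6],[-0.039,0.019,0.002,-4.6],[-0.04,0.016,0.002,-4.6],[-0.042,0.013,0.002,-4.6],[-0.042,0.009,0.002,-4.6]]
[[-0.043,0.006,0.002,-4.6],[-0.043,0.002,0.002,-4.6],[-0.043,-0.001,0.002,-4.6],[-0.043,-0.005,0.002,-4.6],[-0.043,-0.008,0.002,-4.6]]
[[-0.042,-0.011,0.002,-4.6]]
```

View pics/s5.png

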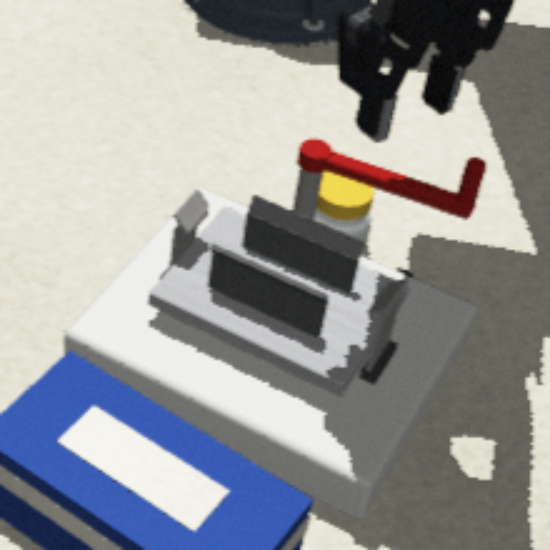

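Request:
{"op": "apply_moves", "data": {"increments": [[[-0.037,0.022,0.002,-4.6],[-0.039,0.019,0.002,-4.6],[-0.04,0.016,0.002,-4.6],[-0.042,0.013,0.002,-4.6],[-0.042,0.009,0.002,-4.6]]]}}

```text
t: 4.7
tcp_pos: [0.5064, 0.0208, 0.3112]
tool_rot: [0.74, 0.672, 0.002, -0.001]
force: [0.8, 0.3, 0.6]
finger_gap: 0.598
```

Request:
{"op": "apply_moves", "data": {"increments": [[[-0.043,0.006,0.002,-4.6],[-0.043,0.002,0.002,-4.6],[-0.043,-0.001,0.002,-4.6],[-0.043,-0.005,0.002,-4.6],[-0.03,-0.008,0.002,-4.6]]]}}

```text
t: 5.2
tcp_pos: [0.511, -0.1954, 0.2986]
tool_rot: [0.587, 0.81, 0.003, -0.003]
force: [0.1, -0.3, -1.2]
finger_gap: 0.595
```

```bash
python3 -c "
from h import *
plan([.509,-.236,.25],21.2,.03)
"
```

```text
t 5.2 tcp [ 0.511  -0.1954  0.2986] toolY 18.11 tilt 0.47 F [ 0.1 -0.3 -1.2] gap 0.595 q6 -0.89
[[-0.013,-0.005,0.016,-1.0],[-0.013,-0.005,0.016,-1.0],[-0.012,-0.005,0.016,-1.0]]
```

Request:
{"op": "apply_moves", "data": {"increments": [[[-0.013,-0.005,0.016,-1],[-0.013,-0.005,0.016,-1],[-0.008,-0.003,0.016,-0.5],[0,0,0,0]]]}}

```text
t: 5.6
tcp_pos: [0.5085, -0.2415, 0.2477]
tool_rot: [0.573, 0.82, 0.003, -0.003]
force: [-0.8, -0.1, -0.2]
finger_gap: 0.602
```

```bash
python3 -c "
from h import *
plan([.509,-.236,.19],21.2,.03)
p,d=manip.snapshot('scene');cv2.imwrite('pics/s6.png',cv2.resize(p[120:320,150:350,::-1],None,fx=2.5,fy=2.5))
"
```

```text
t 5.6 tcp [ 0.5085 -0.2415  0.2477] toolY 20.1 tilt 0.53 F [-0.8 -0.1 -0.2] gap 0.602 q6 -1.0
[[0.002,0.001,0.029,-0.6],[0.002,0.001,0.029,-0.6]]
```

View pics/s6.png

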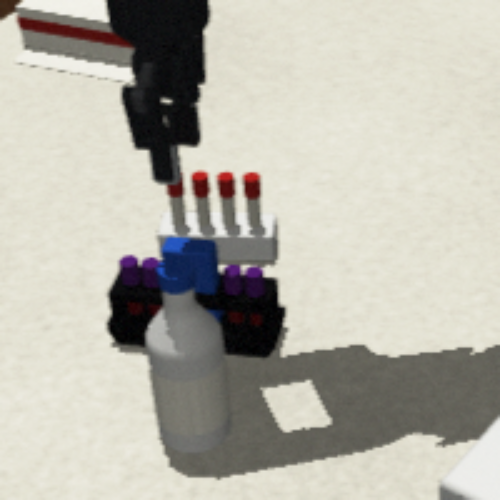

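Request:
{"op": "apply_moves", "data": {"increments": [[[0.002,0.001,0.029,-0.6],[0.002,0.001,0.025,-0.6],[0,0,0,0],[0,0,0,0]]]}}

```text
t: 6.05
tcp_pos: [0.5115, -0.2364, 0.1975]
tool_rot: [0.564, 0.826, 0.004, 0.0]
force: [-0.6, -1.0, 0.0]
finger_gap: 0.601
```

```bash
python3 -c "
from h import *
plan([.509,-.236,.138],21.2,.02)
p,d=manip.snapshot('scene');cv2.imwrite('pics/s7.png',cv2.resize(p[120:320,150:350,::-1],None,fx=2.5,fy=2.5))
p,d=manip.snapshot('top');cv2.imwrite('pics/t7.png',cv2.resize(p[150:350,340:540,::-1],None,fx=2.5,fy=2.5))
"
```

```text
t 6.05 tcp [ 0.5115 -0.2364  0.1975] toolY 21.29 tilt 0.44 F [-0.6 -1.   0. ] gap 0.601 q6 -1.01
[[0.0,-0.001,0.02,0.0],[0.0,-0.001,0.02,0.0],[0.0,-0.001,0.02,0.0]]
```

View pics/s7.png

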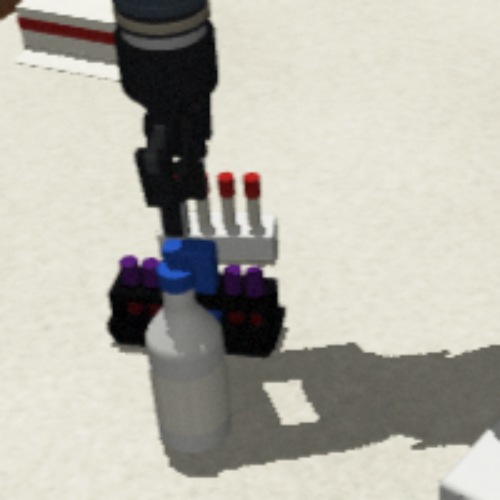

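View pics/t7.png

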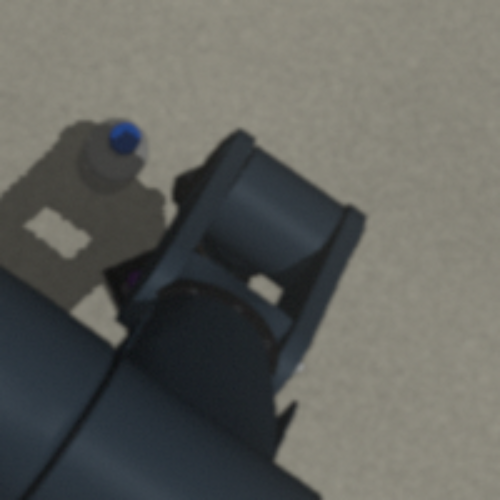

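```bash
python3 -c "
from h import *
s,M=pose();p=s['tcp_pos']
for gy in(-.033,.033):
  print('expected finger tip crop px',(proj('scene',p+M@[0,gy,.065])[0]-[150,120])*2.5)
for q in ([.509,-.236,.1],):print('handle top',(proj('scene',q)[0]-[150,120])*2.5)
p,d=load('pics/scene0.npz');H=hsv(p);P=pts('scene',d)
h,s,v=H[...,0],H[...,1],H[...,2]
for nm,m,z in(('purple',(h>125)&(h<165)&(s>90)&(v>50),.072),):
  nl,l,st,ce=cv2.connectedComponentsWithStats(m.astype(np.uint8))
  for i in range(1,nl):
    if st[i,4]>20:print(nm,ce[i].round(1),st[i],cast('scene',ce[i],z).round(4))
"
```

```text
expected finger tip crop px [195.17923947 187.55322481]
expected finger tip crop px [174.81511793 232.30808837]
handle top [191.17106059 239.46904457]
purple [201.2 224.3] [198 222   7   5  26] [[ 0.5319 -0.2896  0.072 ]]
purple [209.4 225.3] [207 223   6   6  27] [[ 0.5257 -0.2721  0.072 ]]
purple [242.5 228. ] [240 226   6   5  28] [[ 0.4983 -0.2047  0.072 ]]
purple [251.1 228.8] [248 227   7   5  27] [[ 0.4916 -0.1871  0.072 ]]
```

Request:
{"op": "apply_moves", "data": {"increments": [[[-0.001,-0.001,0.02,0],[0,0,0.02,0],[0,0,0.012,0],[0,0,0,0],[0,0,0,0]]]}}

```text
t: 6.65
tcp_pos: [0.5153, -0.2397, 0.1517]
tool_rot: [0.564, 0.826, 0.004, 0.008]
force: [-0.2, -0.6, 1.1]
finger_gap: 0.599
```

```bash
python3 -c "
from h import *
plan([.51,-.237,.138],21.2,.009)
"
```

```text
t 6.65 tcp [ 0.5153 -0.2397  0.1517] toolY 21.33 tilt 1.02 F [-0.2 -0.6  1.1] gap 0.599 q6 -1.02
[[0.0022,-0.002,0.0069,0.1],[0.0022,-0.002,0.0069,0.1]]
```

Request:
{"op": "apply_moves", "data": {"increments": [[[0.004,-0.004,0.011,0]]]}}

```text
t: 6.75
tcp_pos: [0.5121, -0.2387, 0.1427]
tool_rot: [0.564, 0.826, 0.004, 0.011]
force: [0.6, -0.0, 0.4]
finger_gap: 0.596
```

```bash
python3 -c "
from h import *
plan([.51,-.237,.138],21.2,.009)
p,d=manip.snapshot('scene');cv2.imwrite('pics/s8.png',cv2.resize(p[120:320,150:350,::-1],None,fx=2.5,fy=2.5))
plan([.51,-.237,.138],21.2,.009)
"
```

```text
t 6.75 tcp [ 0.5121 -0.2387  0.1427] toolY 21.35 tilt 1.34 F [ 0.6 -0.   0.4] gap 0.596 q6 -1.02
[[0.0024,-0.0014,0.0047,0.2]]
t 6.8 tcp [ 0.5098 -0.2372  0.1405] toolY 21.34 tilt 0.99 F [-2.   0.8 -0.1] gap 0.601 q6 -1.02
[[0.0001,0.0003,0.0025,0.1]]
```

View pics/s8.png

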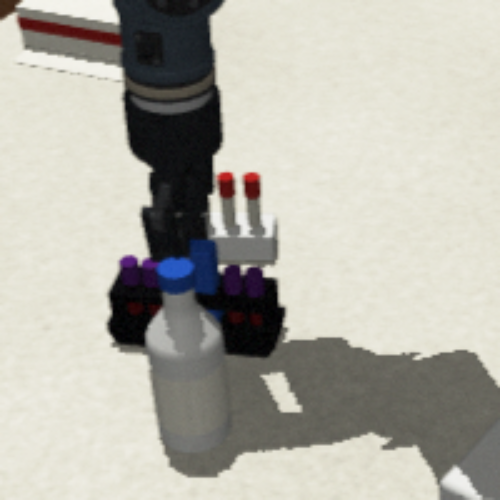

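Request:
{"op": "apply_moves", "data": {"increments": [[[0,0,0.002,0],[0,0,0,0],[0,0,0,0],[0,0,0,0],[0,0,0,0]]], "fingers": 0, "newtons": 50}}

```text
t: 7.3
tcp_pos: [0.5103, -0.2373, 0.1398]
tool_rot: [0.564, 0.826, 0.004, 0.008]
force: [-0.3, 0.6, -3.2]
finger_gap: 0.254
```

```bash
python3 -c "
from h import *
plan([.51,-.237,.25],21.2,.03)
p,d=manip.snapshot('scene');cv2.imwrite('pics/s9.png',cv2.resize(p[120:320,150:350,::-1],None,fx=2.5,fy=2.5))
"
```

```text
t 7.3 tcp [ 0.5103 -0.2373  0.1398] toolY 21.34 tilt 1.04 F [-0.3  0.6 -3.2] gap 0.254 q6 -1.02
[[0.0,-0.0,-0.028,0.0],[0.0,-0.0,-0.028,0.0],[0.0,-0.0,-0.028,0.0],[0.0,-0.0,-0.028,0.0]]
```

View pics/s9.png

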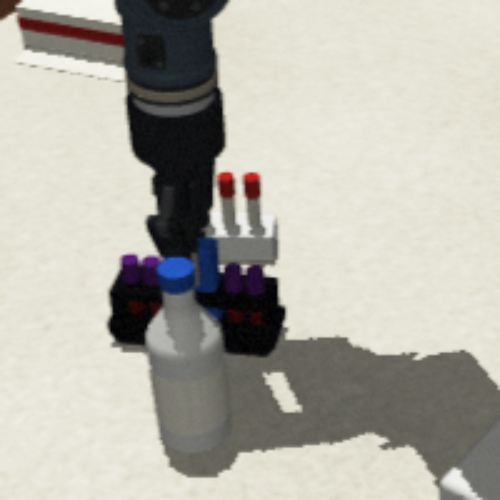

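Request:
{"op": "apply_moves", "data": {"increments": [[[0,0,-0.015,0],[0,0,-0.03,0],[0,0,-0.04,0],[0,0,-0.04,0],[0,0,-0.03,0]]]}}

```text
t: 7.85
tcp_pos: [0.5045, -0.2349, 0.2928]
tool_rot: [0.564, 0.826, 0.004, -0.001]
force: [0.5, 0.0, -4.4]
finger_gap: 0.249
```

```bash
python3 -c "
from h import *
plan([.5135,.12,.302],-5.67,.04)
"
```

```text
t 7.85 tcp [ 0.5045 -0.2349  0.2928] toolY 21.31 tilt 0.47 F [ 0.5  0.  -4.4] gap 0.249 q6 -1.02
[[0.036,0.015,-0.001,3.0],[0.037,0.013,-0.001,3.0],[0.038,0.011,-0.001,3.0],[0.038,0.009,-0.001,3.0],[0.039,0.007,-0.001,3.0]]
[[0.039,0.005,-0.001,3.0],[0.039,0.003,-0.001,3.0],[0.039,0.001,-0.001,3.0],[0.039,-0.001,-0.001,3.0]]
```

Request:
{"op": "apply_moves", "data": {"increments": [[[0.02,0.008,-0.001,2],[0.037,0.013,-0.001,3],[0.038,0.011,-0.001,3],[0.038,0.009,-0.001,3],[0.039,0.007,-0.001,3]]]}}

```text
t: 8.35
tcp_pos: [0.5078, -0.0578, 0.304]
tool_rot: [0.668, 0.744, 0.004, 0.007]
force: [-0.5, 0.5, -3.7]
finger_gap: 0.25
```

Request:
{"op": "apply_moves", "data": {"increments": [[[0.039,0.005,-0.001,3],[0.039,0.003,-0.001,3],[0.039,0.001,-0.001,3],[0.03,-0.001,-0.001,3],[0.015,0,0,1]]]}}

```text
t: 8.85
tcp_pos: [0.5086, 0.1143, 0.3068]
tool_rot: [0.751, 0.661, 0.004, 0.004]
force: [0.0, -0.0, -2.9]
finger_gap: 0.253
```

```bash
python3 -c "
from h import *
plan([.5135,.16,.302],-5.67,.02)
p,d=manip.snapshot('scene');cv2.imwrite('pics/s10.png',cv2.resize(p[100:400,240:540,::-1],None,fx=2,fy=2))
"
```

```text
t 8.85 tcp [0.5086 0.1143 0.3068] toolY -7.28 tilt 0.66 F [ 0.  -0.  -2.9] gap 0.253 q6 0.13
[[0.015,-0.0,0.002,-0.5],[0.015,-0.0,0.002,-0.5],[0.015,-0.0,0.002,-0.5]]
```

View pics/s10.png

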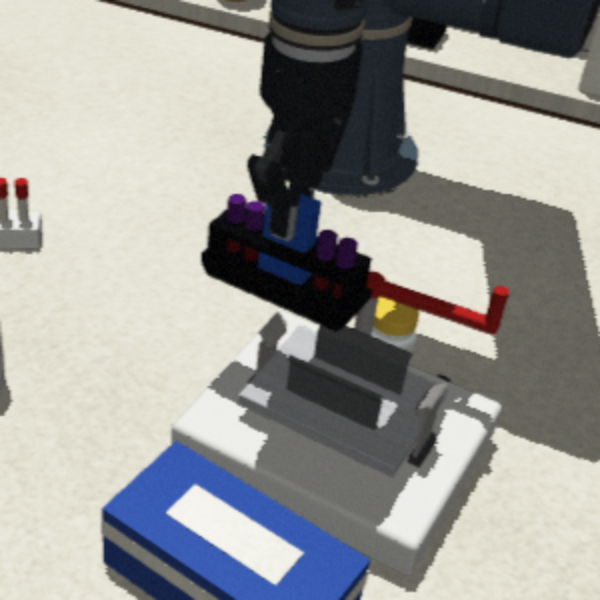

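Request:
{"op": "apply_moves", "data": {"increments": [[[0.012,0.002,0.002,-0.5],[0.02,0.002,0.002,-0.5],[0.02,0.001,0.003,-0.4],[0.014,0,0.003,0],[0.004,0,0.002,0]]]}}

```text
t: 9.4
tcp_pos: [0.5216, 0.1875, 0.2931]
tool_rot: [0.742, 0.671, 0.004, 0.003]
force: [-0.7, 0.2, -4.1]
finger_gap: 0.25
```

```bash
python3 -c "
from h import *
plan([.5135,.1893,.285],-5.67,.009)
p,d=manip.snapshot('scene');cv2.imwrite('pics/s11.png',cv2.resize(p[100:400,240:540,::-1],None,fx=2,fy=2));np.savez('pics/s11.npz',p=p,d=d)
plan([.5135,.1893,.285],-5.67,.009)
p,d=manip.snapshot('top');cv2.imwrite('pics/t11.png',cv2.resize(p[170:370,140:340,::-1],None,fx=3,fy=3))
"
```

```text
t 9.4 tcp [0.5216 0.1875 0.2931] toolY -5.78 tilt 0.54 F [-0.7  0.2 -4.1] gap 0.25 q6 0.25
[[0.0005,-0.0041,0.0041,-0.1],[0.0005,-0.0041,0.0041,-0.1]]
t 9.45 tcp [0.5214 0.1874 0.2928] toolY -5.78 tilt 0.49 F [ 0.7  0.8 -4.3] gap 0.251 q6 0.25
[[0.0005,-0.004,0.0039,-0.1],[0.0005,-0.004,0.0039,-0.1]]
```

View pics/s11.png

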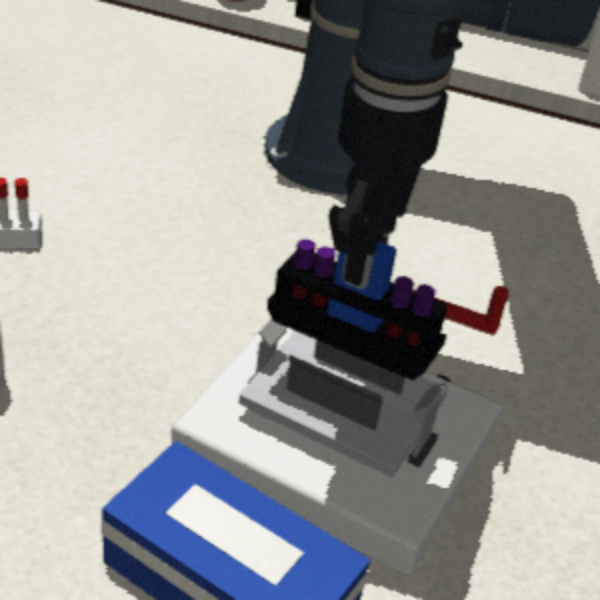

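View pics/t11.png

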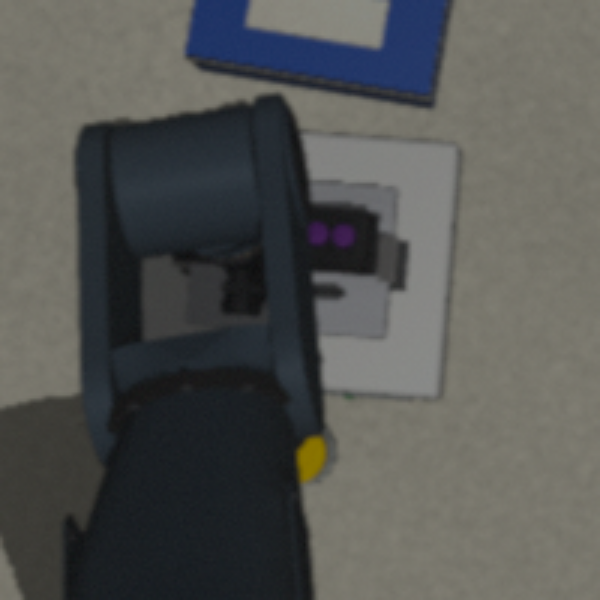

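```bash
cat > caps.py <<'E'
from h import *
def caps(tag):
    s,M=pose();dz=s["tcp_pos"][2]-.1398
    ey=np.array([.0988,.9951]);ex=np.array([.9951,-.0988]);bay=np.array([.5135,.1893])
    for n,zc in(("top",.077),("scene",.072)):
        p,d=manip.snapshot(n);np.savez(f"pics/{tag}_{n}.npz",p=p,d=d);H=hsv(p);h,ss,v=H[...,0],H[...,1],H[...,2]
        m=(h>125)&(h<165)&(ss>90)&(v>40)
        nl,l,st,ce=cv2.connectedComponentsWithStats(m.astype(np.uint8))
        for i in range(1,nl):
            if st[i,4]>12:
                X=cast(n,ce[i],dz+zc)[0];e=X[:2]-bay;t=X[:2]-s["tcp_pos"][:2]
                print(n,ce[i].round(1),st[i,2:],X.round(4),"in bay frame x,y mm",(1000*e@ex).round(1),(1000*e@ey).round(1),"rel tcp",(1000*t@ex).round(1),(1000*t@ey).round(1))
E
python3 -c "
from caps import *
caps('c12');plan([.5135,.1893,.285],-5.67,.009)"
```

```text
top [250.4 247.8] [ 16   9 113] [0.5141 0.1405 0.2302] in bay frame x,y mm 5.4 -48.5 rel tcp -2.6 -46.6
scene [391.5 226. ] [ 10  15 113] [0.5256 0.1348 0.2252] in bay frame x,y mm 17.4 -53.0 rel tcp 9.4 -51.2
scene [401.4 229.9] [ 10  15 115] [0.5276 0.1537 0.2252] in bay frame x,y mm 17.5 -34.0 rel tcp 9.5 -32.2
scene [440.1 245.1] [ 11  15 117] [0.5338 0.2243 0.2252] in bay frame x,y mm 16.8 36.9 rel tcp 8.7 38.7
scene [450.8 249.4] [ 11  16 124] [0.5357 0.2432 0.2252] in bay frame x,y mm 16.8 55.9 rel tcp 8.7 57.7
t 9.6 tcp [0.5215 0.1859 0.2935] toolY -5.85 tilt 0.53 F [-1.4 -0.3 -3.2] gap 0.25 q6 0.24
[[0.0013,-0.0041,0.0042,-0.1],[0.0013,-0.0041,0.0042,-0.1]]
```

Request:
{"op": "apply_moves", "data": {"increments": [[[0.001,-0.006,0.006,0],[0.001,-0.001,0.008,0],[0,0,0.006,0],[0,0,0.001,0]]]}}

```text
t: 10.0
tcp_pos: [0.5141, 0.1865, 0.2711]
tool_rot: [0.743, 0.669, 0.003, 0.004]
force: [-0.8, 0.3, -3.8]
finger_gap: 0.244
```

```bash
python3 -c "
from caps import *
plan([.5145,.189,.262],-5.67,.009)
caps('c13');plan([.5145,.189,.262],-5.67,.009)
p,d=load('pics/c13_scene.npz');cv2.imwrite('pics/s13.png',cv2.resize(p[190:350,340:500,::-1],None,fx=3.7,fy=3.7,interpolation=2))"
```

```text
t 10.0 tcp [0.5141 0.1865 0.2711] toolY -6.03 tilt 0.52 F [-0.8  0.3 -3.8] gap 0.244 q6 0.25
[[0.0013,0.0001,0.0045,-0.2],[0.0013,0.0001,0.0045,-0.2]]
top [251.6 252.2] [ 16   9 107] [0.5067 0.1404 0.2083] in bay frame x,y mm -1.9 -49.3 rel tcp -2.7 -46.6
scene [396.7 235.8] [ 19  19 216] [0.5193 0.1447 0.2033] in bay frame x,y mm 10.2 -43.8 rel tcp 9.3 -41.1
scene [439.5 252.9] [ 10  15 114] [0.5268 0.2248 0.2033] in bay frame x,y mm 9.7 36.7 rel tcp 8.9 39.4
scene [450.1 256.9] [ 11  15 118] [0.5278 0.2436 0.2033] in bay frame x,y mm 8.9 55.4 rel tcp 8.0 58.1
t 10.1 tcp [0.5145 0.1866 0.2716] toolY -6.02 tilt 0.58 F [-0.6  1.1 -3.9] gap 0.25 q6 0.25
[[0.0012,-0.0001,0.0048,-0.2],[0.0012,-0.0001,0.0048,-0.2]]
```

View pics/s13.png

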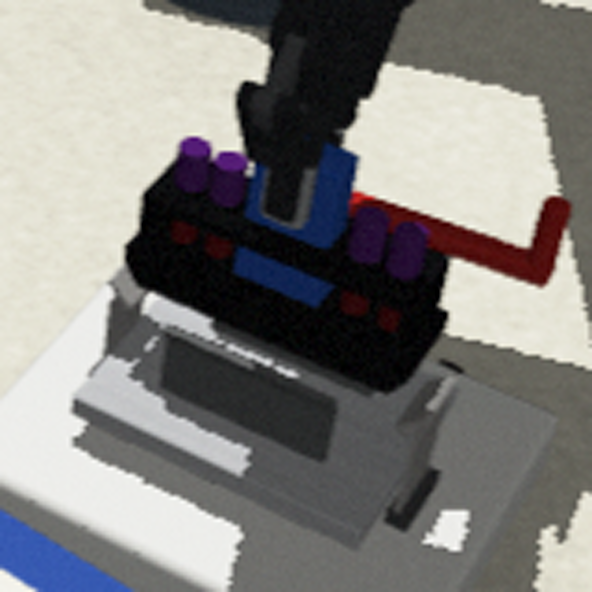

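Request:
{"op": "apply_moves", "data": {"increments": [[[0.003,0.001,0.005,-0.2],[0,0,0.005,-0.1]]]}}

```text
t: 10.3
tcp_pos: [0.517, 0.1898, 0.2621]
tool_rot: [0.741, 0.671, 0.005, 0.005]
force: [-0.9, -0.0, -2.8]
finger_gap: 0.251
```

```bash
python3 -c "
from caps import *
plan([.5150,.1895,.250],-5.67,.009)
p,d=manip.snapshot('scene');cv2.imwrite('pics/s14.png',cv2.resize(p[190:350,340:500,::-1],None,fx=3.7,fy=3.7,interpolation=2))
plan([.5150,.1895,.250],-5.67,.009)"
```

```text
t 10.3 tcp [0.517  0.1898 0.2621] toolY -5.72 tilt 0.76 F [-0.9 -0.  -2.8] gap 0.251 q6 0.25
[[-0.0002,-0.001,0.006,-0.0],[-0.0002,-0.001,0.006,-0.0]]
t 10.35 tcp [0.5166 0.1895 0.2612] toolY -5.71 tilt 0.66 F [ 0.4 -0.9 -2.9] gap 0.247 q6 0.25
[[-0.0001,-0.0008,0.0056,-0.0],[-0.0001,-0.0008,0.0056,-0.0]]
```

View pics/s14.png

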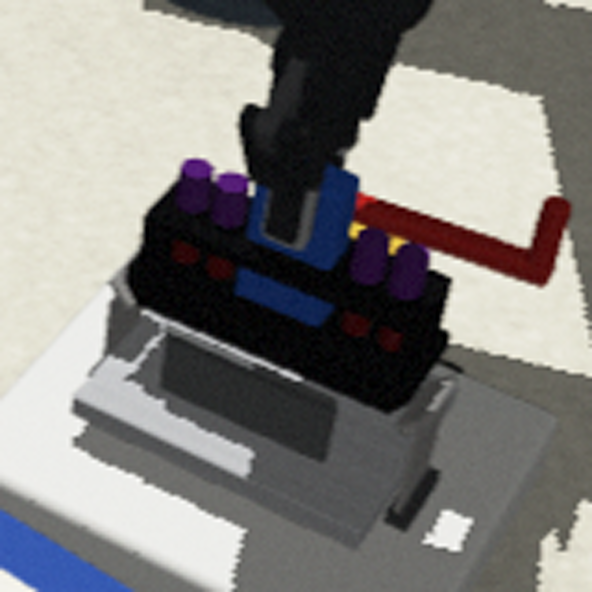

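Request:
{"op": "apply_moves", "data": {"increments": [[[0,-0.0015,0.004,0],[0,0,0.004,0]]]}}

```text
t: 10.55
tcp_pos: [0.5153, 0.1898, 0.2527]
tool_rot: [0.741, 0.671, 0.004, 0.004]
force: [-0.1, 0.4, -3.4]
finger_gap: 0.252
```

```bash
python3 -c "
from caps import *
plan([.5150,.1895,.246],-5.67,.009)"
```

```text
t 10.55 tcp [0.5153 0.1898 0.2527] toolY -5.71 tilt 0.69 F [-0.1  0.4 -3.4] gap 0.252 q6 0.25
[[-0.0004,-0.0003,0.0067,-0.0]]
```

Request:
{"op": "apply_moves", "data": {"increments": [[[0,0,0.003,0],[0,0,0.002,0]]]}}

```text
t: 10.75
tcp_pos: [0.5152, 0.1899, 0.2469]
tool_rot: [0.741, 0.671, 0.004, 0.004]
force: [-0.1, 0.6, -3.8]
finger_gap: 0.25
```

Request:
{"op": "apply_moves", "data": {"increments": [[[0,0,0.001,0]]]}}

```text
t: 10.85
tcp_pos: [0.5151, 0.1897, 0.2457]
tool_rot: [0.741, 0.671, 0.004, 0.004]
force: [-0.7, -1.6, -1.2]
finger_gap: 0.25
```

Request:
{"op": "apply_moves", "data": {"increments": [[[-0.001,0,0.0005,0]]]}}

```text
t: 10.95
tcp_pos: [0.5151, 0.1887, 0.2451]
tool_rot: [0.741, 0.671, 0.004, 0.004]
force: [-0.6, 0.8, -3.9]
finger_gap: 0.251
```

```bash
python3 -c "
from caps import *
plan([.5150,.1895,.2445],-5.67,.009)
p,d=manip.snapshot('scene');cv2.imwrite('pics/s15.png',cv2.resize(p[190:350,340:500,::-1],None,fx=3.7,fy=3.7,interpolation=2))
plan([.5150,.1895,.2445],-5.67,.009)"
```

```text
t 10.95 tcp [0.5151 0.1887 0.2451] toolY -5.68 tilt 0.64 F [-0.6  0.8 -3.9] gap 0.251 q6 0.25
[[0.0008,-0.0002,0.0006,-0.0]]
t 11.0 tcp [0.515  0.1885 0.245 ] toolY -5.69 tilt 0.63 F [-0.4 -0.4 -3.4] gap 0.248 q6 0.25
[[0.001,-0.0001,0.0005,-0.0]]
```

View pics/s15.png

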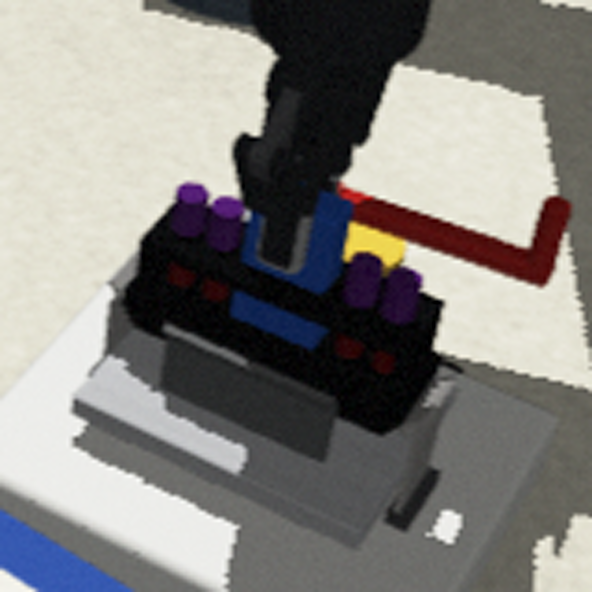

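Rack sits between the clips just above the noses (foot corner at ~(385,430), lips at (435,385) and (125,270)). Lowering further in half-millimetre steps.

Request:
{"op": "apply_moves", "data": {"increments": [[[0,0,0.0005,0]]]}}

```text
t: 11.1
tcp_pos: [0.5151, 0.1885, 0.2447]
tool_rot: [0.741, 0.671, 0.004, 0.004]
force: [0.6, -0.5, -3.7]
finger_gap: 0.252
```

Request:
{"op": "apply_moves", "data": {"increments": [[[0,0,0.0005,0]]]}}

```text
t: 11.2
tcp_pos: [0.5152, 0.1885, 0.2442]
tool_rot: [0.741, 0.671, 0.004, 0.004]
force: [0.7, 0.8, -3.2]
finger_gap: 0.252
```

Request:
{"op": "apply_moves", "data": {"increments": [[[0,0,0.0007,0]]]}}

```text
t: 11.3
tcp_pos: [0.5153, 0.1885, 0.2438]
tool_rot: [0.741, 0.671, 0.004, 0.005]
force: [-0.5, 0.0, 0.9]
finger_gap: 0.255
```

Request:
{"op": "apply_moves", "data": {"increments": [[[0,0,0.0007,0]]]}}

```text
t: 11.4
tcp_pos: [0.5154, 0.1885, 0.2437]
tool_rot: [0.741, 0.671, 0.004, 0.005]
force: [-1.6, -0.6, 3.8]
finger_gap: 0.252
```

Request:
{"op": "apply_moves", "data": {"increments": [[[0,0,-0.0006,0]]]}}

```text
t: 11.5
tcp_pos: [0.5154, 0.1885, 0.2444]
tool_rot: [0.741, 0.671, 0.004, 0.005]
force: [1.1, 0.1, -4.9]
finger_gap: 0.256
```

Request:
{"op": "apply_moves", "data": {"increments": [[[0,0,0,0],[0,0,0,0],[0,0,0,0],[0,0,0,0]]], "fingers": 0.5}}

```text
t: 11.9
tcp_pos: [0.517, 0.1889, 0.2459]
tool_rot: [0.741, 0.671, 0.006, 0.006]
force: [-0.1, 0.4, 0.2]
finger_gap: 0.503
```

```bash
python3 -c "
from caps import *
plan([.5150,.1895,.2445],-5.67,.009)
p,d=manip.snapshot('scene');cv2.imwrite('pics/s16.png',cv2.resize(p[190:350,340:500,::-1],None,fx=3.7,fy=3.7,interpolation=2))
plan([.5150,.1895,.2445],-5.67,.009)"
```

```text
t 11.9 tcp [0.517  0.1889 0.2459] toolY -5.7 tilt 1.02 F [-0.1  0.4  0.2] gap 0.503 q6 0.25
[[0.0004,-0.0021,0.0014,-0.0]]
t 11.95 tcp [0.5171 0.1889 0.2458] toolY -5.7 tilt 1.02 F [-0.1  1.  -0.3] gap 0.502 q6 0.25
[[0.0004,-0.0021,0.0013,-0.0]]
```

View pics/s16.png

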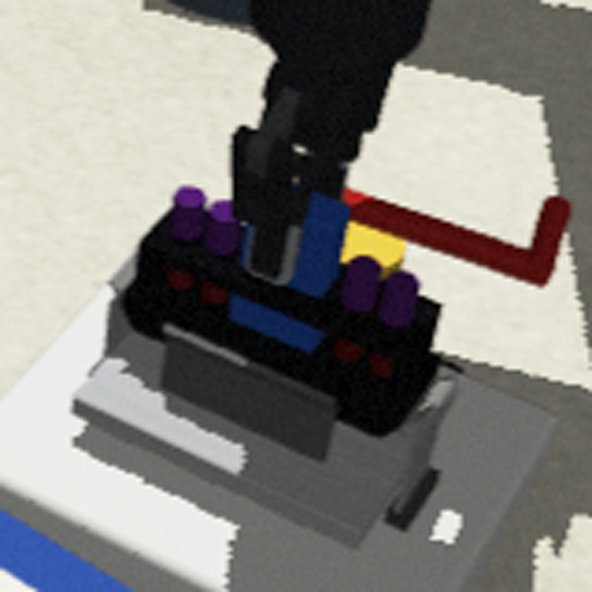

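Request:
{"op": "apply_moves", "data": {"increments": [[[0,-0.0018,0,0],[0,0,0.0005,0],[0,0,0,0]]]}}

```text
t: 12.25
tcp_pos: [0.5152, 0.1891, 0.2454]
tool_rot: [0.741, 0.671, 0.007, 0.006]
force: [0.0, 0.2, 0.1]
finger_gap: 0.499
```

```bash
python3 -c "
from caps import *
plan([.5152,.1885,.2438],-5.67,.009)
caps('c17')
p,d=load('pics/c17_top.npz');cv2.imwrite('pics/t17.png',cv2.resize(p[200:300,170:290,::-1],None,fx=5,fy=5,interpolation=2))"
```

```text
t 12.25 tcp [0.5152 0.1891 0.2454] toolY -5.7 tilt 1.04 F [0.  0.2 0.1] gap 0.499 q6 0.25
[[-0.0006,0.0,0.0016,-0.0]]
top [252.2 252.2] [ 17   9 107] [0.509  0.1417 0.1826] in bay frame x,y mm 0.3 -47.8 rel tcp -1.5 -47.8
scene [390.6 247.2] [ 8 14 97] [0.5236 0.1378 0.1776] in bay frame x,y mm 15.1 -50.2 rel tcp 13.4 -50.2
scene [399.9 250.9] [  9  15 101] [0.525  0.156  0.1776] in bay frame x,y mm 14.8 -31.9 rel tcp 13.0 -31.9
scene [437.4 266.2] [10 14 99] [0.5311 0.2271 0.1776] in bay frame x,y mm 13.8 39.3 rel tcp 12.1 39.4
scene [447.8 270.5] [ 10  14 105] [0.5328 0.2458 0.1776] in bay frame x,y mm 13.6 58.2 rel tcp 11.9 58.2
```

View pics/t17.png

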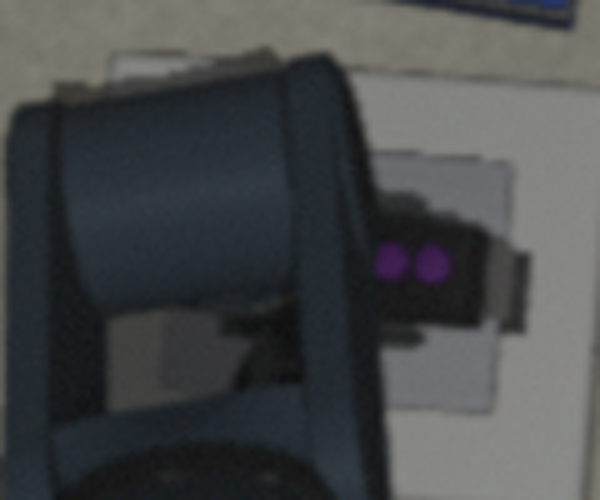

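```bash
python3 -c "
from h import *
ey=np.array([.0988,.9951,0]);b=np.array([.5135,.1893,.104+.07])
for q in(b,b+[0,0,.049]):
  P=proj('scene',[q-ey*.055,q+ey*.055]);v=P[1]-P[0];print(P.round(1),v,v[1]/v[0])
"
```

```text
[[392.  243.4]
 [448.9 266.9]] [56.89084261 23.5650182 ] 0.4142146102750843
[[395.  221.6]
 [454.1 244.9]] [59.10797733 23.29482095] 0.3941062103487215
```

Request:
{"op": "apply_moves", "data": {"increments": [[[0,0,0.0012,0],[0,0,0,0],[0,0,0,0],[0,0,0,0]]], "fingers": 0, "newtons": 60}}

```text
t: 12.75
tcp_pos: [0.5154, 0.1891, 0.2441]
tool_rot: [0.741, 0.671, 0.007, 0.006]
force: [-0.5, 0.7, 0.6]
finger_gap: 0.246
```

```bash
python3 -c "
from caps import *
plan([.5152,.1885,.2198],-5.67,.009)"
```

```text
t 12.75 tcp [0.5154 0.1891 0.2441] toolY -5.71 tilt 1.04 F [-0.5  0.7  0.6] gap 0.246 q6 0.25
[[-0.0002,-0.0,0.0081,-0.0],[-0.0002,-0.0,0.0081,-0.0],[-0.0002,-0.0,0.0081,-0.0]]
```

Request:
{"op": "apply_moves", "data": {"increments": [[[0,0,0.002,0],[0,0,0.0025,0]]]}}

```text
t: 12.95
tcp_pos: [0.5161, 0.1894, 0.2423]
tool_rot: [0.741, 0.671, 0.008, 0.007]
force: [-2.6, 0.0, 12.7]
finger_gap: 0.253
```

Request:
{"op": "apply_moves", "data": {"increments": [[[0,-0.0005,0.003,0],[0,0,0.003,0],[0,0,0.003,0]]]}}

```text
t: 13.25
tcp_pos: [0.5162, 0.1897, 0.2394]
tool_rot: [0.741, 0.671, 0.009, 0.008]
force: [-3.2, -2.7, 12.2]
finger_gap: 0.246
```

```bash
python3 -c "
from caps import *
plan([.5152,.1885,.2198],-5.67,.009)
p,d=manip.snapshot('scene');cv2.imwrite('pics/s18.png',cv2.resize(p[190:350,340:500,::-1],None,fx=3.7,fy=3.7,interpolation=2))"
```

```text
t 13.25 tcp [0.5162 0.1897 0.2394] toolY -5.71 tilt 1.37 F [-3.2 -2.7 12.2] gap 0.246 q6 0.25
[[-0.0004,-0.0003,0.0065,-0.0],[-0.0004,-0.0003,0.0065,-0.0],[-0.0004,-0.0003,0.0065,-0.0]]
```

View pics/s18.png

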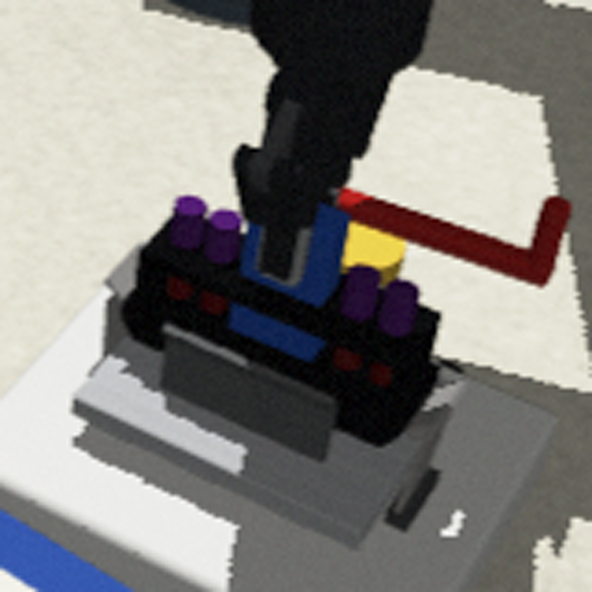

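Request:
{"op": "apply_moves", "data": {"increments": [[[0,-0.0005,0.003,0],[0,0,0.003,0],[0,0,0.003,0],[0,0,0.003,0]]]}}

```text
t: 13.7
tcp_pos: [0.5158, 0.1893, 0.2301]
tool_rot: [0.741, 0.671, 0.01, 0.009]
force: [-1.5, -1.5, 2.5]
finger_gap: 0.251
```

Request:
{"op": "apply_moves", "data": {"increments": [[[0,-0.0005,0.003,0],[0,0,0.003,0],[0,0,0.003,0]]]}}

```text
t: 14.0
tcp_pos: [0.5156, 0.1894, 0.2201]
tool_rot: [0.741, 0.671, 0.009, 0.008]
force: [-4.6, 1.7, 35.9]
finger_gap: 0.243
```

Request:
{"op": "apply_moves", "data": {"increments": [[[0,0,-0.0003,0]]]}}

```text
t: 14.1
tcp_pos: [0.5153, 0.1894, 0.2205]
tool_rot: [0.741, 0.671, 0.009, 0.008]
force: [-0.9, -1.3, -0.3]
finger_gap: 0.248
```

```bash
python3 -c "
from caps import *
plan([.5152,.1885,.2198],-5.67,.009)
p,d=manip.snapshot('scene');cv2.imwrite('pics/s19.png',cv2.resize(p[190:350,340:500,::-1],None,fx=3.7,fy=3.7,interpolation=2))"
```

```text
t 14.1 tcp [0.5153 0.1894 0.2205] toolY -5.65 tilt 1.35 F [-0.9 -1.3 -0.3] gap 0.248 q6 0.25
[[-0.0009,-0.0,0.0007,0.0]]
```

View pics/s19.png

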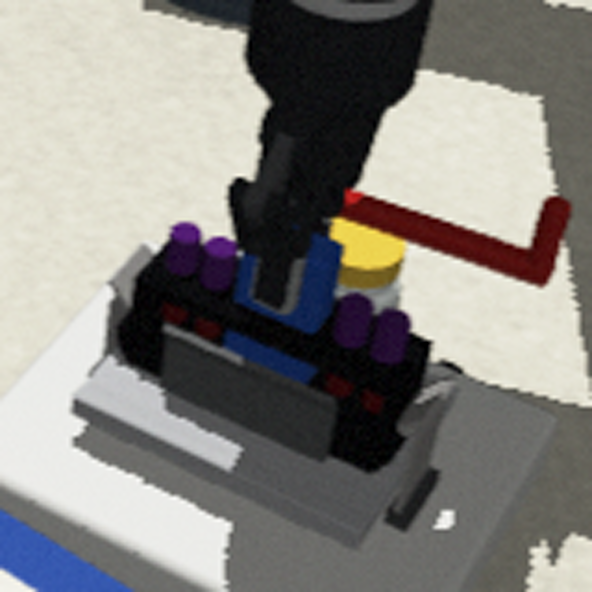

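Request:
{"op": "apply_moves", "data": {"increments": [[[0,0,0,0],[0,0,0,0],[0,0,-0.001,0],[0,0,-0.02,0],[0,0,-0.04,0]]], "fingers": 0.5}}

```text
t: 14.65
tcp_pos: [0.5119, 0.1894, 0.2765]
tool_rot: [0.742, 0.671, 0.005, 0.004]
force: [-0.3, 1.0, 1.0]
finger_gap: 0.499
```

Request:
{"op": "apply_moves", "data": {"increments": [[[0,0,-0.04,0],[-0.03,0,-0.02,0],[-0.045,0,0,0],[-0.045,0,0,0],[-0.045,0,0,0]]]}}

```text
t: 15.15
tcp_pos: [0.4986, 0.0262, 0.3444]
tool_rot: [0.738, 0.675, 0.012, 0.009]
force: [0.5, 0.7, 0.3]
finger_gap: 0.499
```

Request:
{"op": "apply_moves", "data": {"increments": [[[-0.045,0,0,0],[-0.04,0,0,0],[-0.02,0,0,0]]]}}

```text
t: 15.45
tcp_pos: [0.4887, -0.0848, 0.3446]
tool_rot: [0.739, 0.674, 0.013, 0.011]
force: [0.2, 0.7, 0.5]
finger_gap: 0.501
```

Run:
```python
from h import *
s,M=pose();print(s["t"],s["tcp_pos"],s["force"])
for n,(u,v,w) in dict(scene=(340,190,160),top=(170,190,140)).items():
    p,d=manip.snapshot(n);np.savez(f"pics/f_{n}.npz",p=p,d=d)
    cv2.imwrite(f"pics/{n}20.png",cv2.resize(p[v:v+w,u:u+w,::-1],(590,590),interpolation=2))
    H=hsv(p);h,ss,vv=H[...,0],H[...,1],H[...,2]
    bay=np.array([.5135,.1893]);ey=np.array([.0988,.9951]);ex=np.array([.9951,-.0988])
    P=pts(n,d)
    for nm,m,z in(("purple",(h>125)&(h<165)&(ss>90)&(vv>40),.157),("blue",(h>100)&(h<125)&(ss>130)&(vv>60),.18),("red",((h<6)|(h>174))&(ss>150)&(vv>70),.151),("yellow",(h>20)&(h<32)&(ss>200)&(vv>70),.065)):
        nl,l,st,ce=cv2.connectedComponentsWithStats(m.astype(np.uint8))
        for i in range(1,nl):
            if st[i,4]>20 and n=="top":
                e=cast(n,ce[i],z)[0][:2]-bay;print(n,nm,ce[i].round(1),st[i,4],"bay mm",(e@ex*1000).round(1),(e@ey*1000).round(1),"z",np.median(P[l==i][:,2]).round(4))
    if n=="top":
        reg=np.zeros((480,640),bool);reg[205:308,175:300]=1
        m=reg&(P[...,2]>.1)&(P[...,2]<.13)
        nl,l,st,ce=cv2.connectedComponentsWithStats(m.astype(np.uint8))
        for i in range(1,nl):
            if st[i,4]>20:print("z .10-.13",ce[i].round(1),st[i,4],P[l==i].mean(0).round(4))
```

```text
15.45 [ 0.48873324 -0.08478593  0.34457488] [0.20560786 0.69013296 0.49487599]
top purple [212.4 249.6] 106 bay mm 1.5 44.5 z 0.1551
top purple [252.5 252.7] 107 bay mm 1.4 -45.9 z 0.155
top blue [245.9 175.1] 2358 bay mm 172.3 -18.1 z 0.0739
top blue [389.4 204.9] 107 bay mm 129.3 -343.0 z 0.1686
top blue [231.1 250.4] 214 bay mm 1.1 -0.7 z 0.1782
top red [218.5 288. ] 300 bay mm -82.9 23.7 z 0.1506
top red [184.6 287.8] 23 bay mm -88.4 99.5 z 0.184
top red [455.6 293. ] 24 bay mm -53.6 -506.4 z 0.0836
top red [447.  297.9] 23 bay mm -66.0 -487.7 z 0.0846
top red [438.1 302.9] 22 bay mm -78.6 -468.5 z 0.0847
top red [429.1 308. ] 21 bay mm -91.4 -449.2 z 0.0833
top yellow [237.8 320.6] 243 bay mm -154.2 -15.5 z 0.064
z .10-.13 [235.4 240.1] 206 [0.5439 0.1865 0.12  ]
z .10-.13 [199.8 250.4] 90 [0.5219 0.2689 0.1194]
z .10-.13 [267.2 255.6] 124 [0.5067 0.1138 0.1156]
z .10-.13 [235.7 265.3] 209 [0.4859 0.1865 0.1174]
```

View pics/scene20.png

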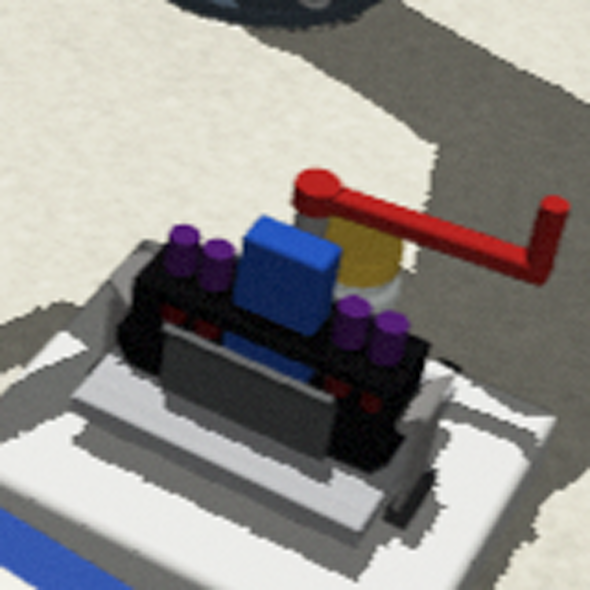

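View pics/top20.png

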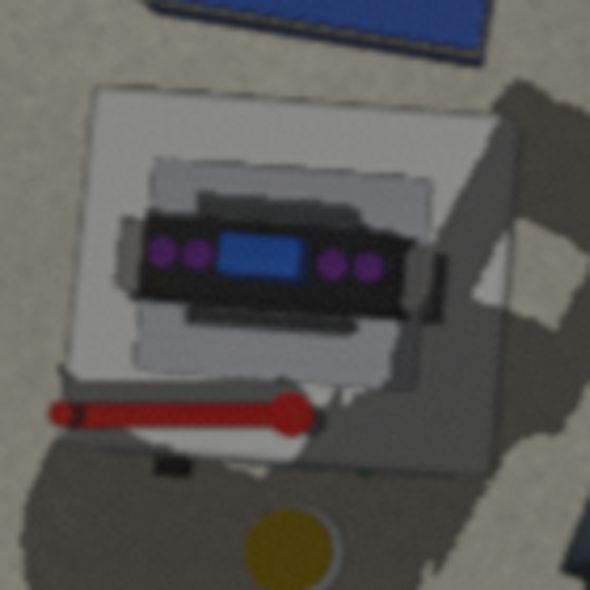

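```bash
python3 -c "
from station import manip
print(manip.sign_off())"
```

```text
the job is handed in; nothing more can be done
None
```

The rack is seated in the bay with both clips over its foot, released, and the job was handed in at about 15.6 s of the 64 s allowed. I had no direct reading of the clip and lock-arm joints, so the checks below come from the camera images, the arm's pose and the force readings.

**What I did:**
1. I pushed the lock arm by its peg until it met its stop.
2. I carried the rack over upright and set it on the two clip noses, with its underside about 24 mm above the floor as expected.
3. I released it and checked it was level to within about 0.5°.
4. I gripped the handle again and pressed the rack down. The force was about 12 N while the clips spread and 36 N when it met the floor.
5. I let go and moved the arm away.

**Last checks:**
- **Rack position:** it is within about 1.5 mm of the bay centre and in line with the bay. The caps and handle stand about 79–80 mm higher than on the bench, which means it is on the floor.
- **Clips:** both lips are within about 2.5 mm of where they were at rest. The rack's body and shadows hide part of the view, so this does not measure their angle.
- **Lock arm:** it lies past the mixer's y axis, at about 1.65 rad, its stop.
- **Other things:** the bottle, red stand, carton and pot show at the same pixels as at the start, to within 0.3 px.
- **Disagreement:** the two cameras differed by about 3 mm on where the rack first stood, so I used a value in between. On the way down one chamfer touched its clip first, so I shifted the rack 1 mm.
- **Tool tilt:** the tool drifted up to about 1.4° from vertical, within the allowed 4.6°.

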